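# Empty the offcut tray into the reclaim tub

### The job

Draw the tray of dry clay lumps out from under the kiln shelf and let go of it standing on the open bench; then pick it up again, tip all seven lumps into the grey reclaim tub, and set the empty tray down gently, upright and centred, on top of the kiln shelf. Do not disturb the bottle, the cup or the jar.

Things in the scene. Friction and masses are not known exactly. Their poses are not given: they have to be found in the camera images.
- tray: Loose aluminium tray, body 158 (x) by 110 (y) mm, 0.28 kg. Origin: centre of its underside, z up, x to its low front lip. Floor and walls 4 mm thick; walls: sides 36, back 28, front lip 6 mm high. Wooden back grip and front tab: see tray_grip, tray_tab. It starts on the bench under the kiln shelf: front end and tab stick out of the open side, the back grip is under the slab.
- tray_grip (a point): Middle of the tray's wooden back grip, 88 mm behind the tray's origin, 58 mm above its underside: a plate 10 mm thick, 50 mm wide (tray y) behind the back wall, leaning back 15 degrees (top towards tray -x), from 28 to 75 mm above the underside. Pinch it across its thickness, from above along its lean. Axes as the tray's.
- tray_tab (a point): Point in the tray's wooden front tab, 108 mm ahead of the tray's origin, 50 mm to its +y side, 26 mm above its underside: an upright fin 10 mm thick (tray y), 36 mm high, that prolongs the +y side wall from 79 to 125 mm ahead of the origin. Pinch it across its thickness from above to draw the tray along. Axes as the tray's.
- tray_lip (a point): Middle of the top of the tray's front lip, 77 mm ahead of the tray's origin and 6 mm above the underside.
- kiln_shelf: Fixed kiln shelf: pale square slab 200 x 200 x 15 mm on four round props 27 mm thick (centres 85 mm either way from the middle); underside 85, top 100 mm above the bench. Origin on the bench under the slab's centre. Its open side faces its own +x (to the robot's right); a brick closes the far side. The gap between props is 143 mm.
- shelf_top (a point): Centre of the top of the kiln shelf's slab, 100 mm above the bench; axes as the kiln shelf's.
- tub: Fixed grey plastic reclaim tub, open at the top, 200 mm (its x) by 170 mm (its y) by 100 mm high with walls and floor 5 mm thick and a rim bead reaching 7 mm outwards. Origin: centre of its underside.
- glaze_bottle: Bystander: upright amber glass bottle, 60 mm across, 140 mm high, no label. Origin: centre of its underside.
- water_mug: Bystander: white ceramic cup, 72 mm across the rim, 85 mm high. Origin: centre of its underside.
- slip_jar: Bystander: white plastic jar with a black cap, 68 mm across, 100 mm high. Origin: centre of its underside.
- lump0_mid (a point): Middle of one of the seven loose lumps of dry clay in the tray (20 to 28 mm across, 24 to 27 mm high, 18 g).
- lump1_mid (a point): Middle of one of the seven loose lumps of dry clay in the tray (20 to 28 mm across, 24 to 27 mm high, 18 g).
- lump2_mid (a point): Middle of one of the seven loose lumps of dry clay in the tray (20 to 28 mm across, 24 to 27 mm high, 18 g).
- lump3_mid (a point): Middle of one of the seven loose lumps of dry clay in the tray (20 to 28 mm across, 24 to 27 mm high, 18 g).
- lump4_mid (a point): Middle of one of the seven loose lumps of dry clay in the tray (20 to 28 mm across, 24 to 27 mm high, 18 g).
- lump5_mid (a point): Middle of one of the seven loose lumps of dry clay in the tray (20 to 28 mm across, 24 to 27 mm high, 18 g).
- lump6_mid (a point): Middle of one of the seven loose lumps of dry clay in the tray (20 to 28 mm across, 24 to 27 mm high, 18 g).
There are look-alikes about, which are no part of the job. Several things have the shape of the tray; the one meant has the colours described above.

How it is judged:
By the outcome, as a careful person would: the job done as asked, in the order asked, and still so for the second after the job is handed in, with the robot touching nothing.
It also fails if it takes over 72 s, if anything falls off the work surface, if the arm or the gripper's body presses on something with over 40 N, if the wrist force passes 120 N, or if a joint passes its speed limit or range.

### The arm

A 7-joint arm with a two-finger parallel gripper is mounted at the origin on the work surface. World frame = base frame: x ahead of the robot, y to its left, z up, the work surface at z = 0. Lengths are in m, angles in rad, forces in N, time in s.
With the tool pointing down it reaches from about 0.4 to 0.9 m from the base axis. Payload 5.6 kg.
Tool frame: the origin (TCP) lies on the mounting face of the last link; the fingertips stand 190 mm ahead of it and the grasp point (between the pads) lies 171 mm ahead of it; x points along the fingers, z is the direction in which the jaws open and shut, and the axes are right-handed (so a half turn about x gives the same grasp; the last joint's range is limited). The gripper opens to 92 mm and grips with 3 to 60 N. Pads are 20 mm wide; open, the fingers measure 128 mm over their backs; the gripper's body (75 mm by 189 mm) begins 69 mm behind the grasp point.
Start: joints at [-1.268, 0.468, -0.012, 1.603, 0.006, 1.071, -0.056], TCP at [0.22, 0.612, 0.405] pointing down, gripper open.
Joint ranges: [-2.53, 2.53], [-0.31, 2.02], [-1.57, 1.55], [0.28, 2.44], [-1.29, 4.43], [0.15, 1.84], [-2.92, 2.92]. Speed limits (rad/s): [2.57, 2.57, 3.14, 3.14, 3.14, 3.14, 3.14].

### API

Orientations are given as a unit quaternion [w, x, y, z].
In Python, from station import * gives the robot as it stands. The module is installed in compiled form; this text tells all that it offers.
- The arm moves only by the shell command python3 -m creep 'ROWS' [FORCE]. ROWS is JSON, a list of rows, each an object of numbers: "gripper": the finger opening in m, from 0 to 0.0919; "x", "y", "z": the shift along the world's x, y, z in m; "yaw": the turn about the world's z in degrees. In form: [{"gripper": .., "x": .., "y": .., "z": .., "yaw": ..}, ...]. A call has 1 to 12 rows; each row is the pose to reach, as a shift and turn from the pose commanded when the call began; what a row does not reach only later rows make up. A row lasts 1/10 s, in which the tool goes at most 50 mm and 8.59 degrees, less where a joint would pass 70% of its speed; a pose out of reach is approached as far as the arm can. A call with a gripper value outside its range is refused whole. The fingers move at their own pace and stop on an object; FORCE is the grip in N (left out, the last holds). Time passes only in rows, so rows that repeat a pose let the fingers close. It gives the time, the measured TCP pose, the force and the opening at its end, in the units of the state.
- observe(): the state, without advancing time (a new reading comes with each control period).
- read_camera(name): name is "side" or "top" or "wrist"; returns the picture (480x640x3 uint8, blue, green, red); there is no depth.
- calibration(name): a dict with "fx", "fy", "cx", "cy" (pixels), "extrinsics" (4x4, takes a point from camera to world coordinates). Camera axes: x right, y up, looking along -z (the intrinsics and any distortion apply to the point x, -y, -z); pixel columns grow to the right and rows downward; lengths in m; the calibration is good to about 2 mm. A picture is of the moment at which its call begins: read the wrist's pose just before it. calibration takes no time and is no camera call; for the wrist camera it gives the pose at the moment of the call.
- sign_off(): hands the job in, once; it reports no verdict.
Trained networks look in the newest picture that a camera, given by its name, has taken for a name from the list of things; names that differ only in an ending like _2 or _b are one class to them, and where a whole thing is asked for, a point or a joint stands for the part that bears it (a point fixed in the world has none). Each returns a list of dicts, best first, with "conf" (0 to 1); they miss things now and then, are a little off and sometimes report something else, mostly with a low value. They report only what shows in the picture. A call takes as long as a camera call. They do not tell look-alikes from the thing itself.
- recognise(query, camera): "box" ([centre column, centre row, width, height] as shares, 0 to 1, of the picture: columns of its width, rows of its height, round what is visible of it).
- masks_of(query, camera): "mask" (480x640 bool, what is visible of it) and "box" ([centre column, centre row, width, height] as shares, 0 to 1, of the picture: columns of its width, rows of its height, round what is visible of it).
The state is a dict: "time_s": time; "joints": joint angles; "dq": joint speeds; "effort": joint torques, N m; "tcp_pos": TCP position; "ee_rot": TCP orientation; "wrist_force": force on the tool from outside, world axes, zero at the start; "torque": the same for the moment, N m; "gripper_width": finger opening in m.
Only numpy, scipy, OpenCV 4.12 (cv2) and the standard library are available. Lean on these libraries where they do the work, as an engineer would, in place of code of your own. Each camera call takes 0.05 s, during which the arm holds its last target. There are 200 camera calls.

## Working session

There is one attempt and no reset: what is moved stays moved. The work goes in short steps, Python scripts to look and compute and a shell command to move; the robot and the scene stay as the last step left them, time stands still between calls to the robot, and variables do not carry over. Pictures are saved under pics/ and viewed, about 8 in all and at most 12, crops included, and the job is handed in when it is done.

```bash
mkdir -p pics; cat > h.py <<'E'
from station import *
import numpy as np, cv2
from scipy.spatial.transform import Rotation as R
def cal(n):
    c=calibration(n); return c,np.array(c["extrinsics"])
def ray(n,u,v,z,c=None):
    c,E=c or cal(n); d=E[:3,:3]@np.array([(u-c["cx"])/c["fx"],-(v-c["cy"])/c["fy"],-1]); o=E[:3,3]
    return o+d*(z-o[2])/d[2]
def proj(n,p,c=None):
    c,E=c or cal(n); q=E[:3,:3].T@(np.array(p)-E[:3,3]); return np.array([c["cx"]+c["fx"]*q[0]/-q[2],c["cy"]+c["fy"]*q[1]/q[2]])
E
python3 - <<'E'
from h import *
for n in("side","top"):
    cv2.imwrite(f"pics/{n}0.png",read_camera(n)); c,E=cal(n); print(n,{k:v for k,v in c.items() if k!="extrinsics"},E.round(3).tolist())
    for q in("tray","kiln_shelf","tub","tray_tab","tray_grip","glaze_bottle","water_mug","slip_jar","shelf_top"):
        for r in recognise(q,n)[:3]: 
            b=np.array(r["box"])*[640,480,640,480]; print(n,q,round(r["conf"],2),b.round().astype(int).tolist(), ray(n,b[0],b[1],.03).round(3))
o=observe();print(o["ee_rot"],o["tcp_pos"],o["wrist_force"],o["time_s"])
E
```

```text
side {'fx': 565.2670166977796, 'fy': 565.2670166977796, 'cx': 319.02062364162737, 'cy': 239.71451015343786} [[0.683, 0.373, -0.628, -0.271], [-0.73, 0.349, -0.587, -0.625], [0.0, 0.86, 0.51, 0.746], [0.0, 0.0, 0.0, 1.0]]
side tray 0.87 [280, 247, 83, 36] [0.518 0.244 0.03 ]
side tray 0.76 [193, 198, 67, 49] [0.534 0.616 0.03 ]
side tray 0.66 [271, 248, 5, 5] [0.501 0.256 0.03 ]
side kiln_shelf 0.83 [260, 227, 106, 86] [0.554 0.355 0.03 ]
side tub 0.85 [477, 349, 138, 137] [ 0.52  -0.291  0.03 ]
side tray_tab 0.95 [279, 248, 80, 43] [0.517 0.243 0.03 ]
side tray_grip 0.92 [278, 248, 84, 37] [0.514 0.246 0.03 ]
side tray_grip 0.92 [192, 198, 66, 51] [0.533 0.619 0.03 ]
side glaze_bottle 0.96 [476, 247, 32, 57] [ 0.847 -0.103  0.03 ]
side water_mug 0.82 [370, 230, 31, 39] [0.734 0.135 0.03 ]
side water_mug 0.71 [280, 245, 81, 38] [0.525 0.251 0.03 ]
side water_mug 0.22 [271, 250, 7, 8] [0.495 0.25  0.03 ]
side shelf_top 0.88 [261, 227, 112, 87] [0.554 0.351 0.03 ]
side shelf_top 0.55 [279, 246, 85, 36] [0.522 0.249 0.03 ]
top {'fx': 505.7704160879821, 'fy': 505.7704160879821, 'cx': 315.
[... 549 characters left out ...]
ab 0.61 [282, 232, 30, 41] [0.527 0.204 0.03 ]
top tray_grip 0.7 [197, 343, 97, 60] [0.233 0.413 0.03 ]
top tray_grip 0.66 [126, 229, 89, 55] [0.524 0.616 0.03 ]
top tray_grip 0.58 [282, 233, 34, 43] [0.525 0.203 0.03 ]
top glaze_bottle 0.81 [406, 138, 26, 34] [ 0.796 -0.129  0.03 ]
top glaze_bottle 0.52 [280, 234, 37, 44] [0.52  0.209 0.03 ]
top water_mug 0.75 [313, 166, 22, 33] [0.71  0.125 0.03 ]
top slip_jar 0.9 [305, 286, 23, 27] [0.385 0.14  0.03 ]
top slip_jar 0.69 [227, 226, 87, 88] [0.54  0.351 0.03 ]
top shelf_top 0.88 [228, 227, 95, 88] [0.537 0.349 0.03 ]
[ 0.57859667 -0.40650238  0.57857656  0.40648601] [0.22036271 0.61149466 0.40470044] [-0.49677018 -0.61643554  0.16336386] 1.0
```

```bash
python3 -m creep '[{"gripper":0.09,"pitch":0}]' 2>&1 | tail -3; python3 -m creep --help 2>&1 | tail -5
```

```text
invalid input at $[0]: expected keys gripper, x, y, z, yaw
invalid input: not JSON, or not a number
```

```bash
python3 - <<'E'
import cv2,numpy as np
t=cv2.imread("pics/top0.png");s=cv2.imread("pics/side0.png")
a=cv2.resize(t[120:380,60:540],(800,433),interpolation=3)
cv2.imwrite("pics/t1.png",a)
cv2.imwrite("pics/s1.png",cv2.resize(s[160:440,130:570],(800,509),interpolation=3))
E
```

```text
(no output)
```

View pics/t1.png

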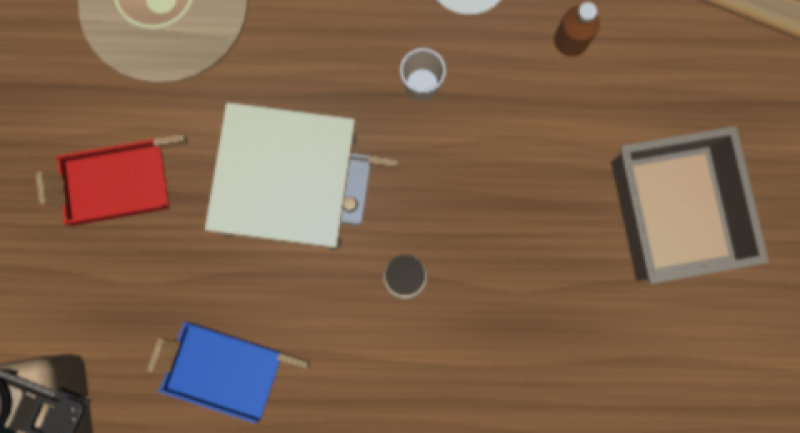

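View pics/s1.png

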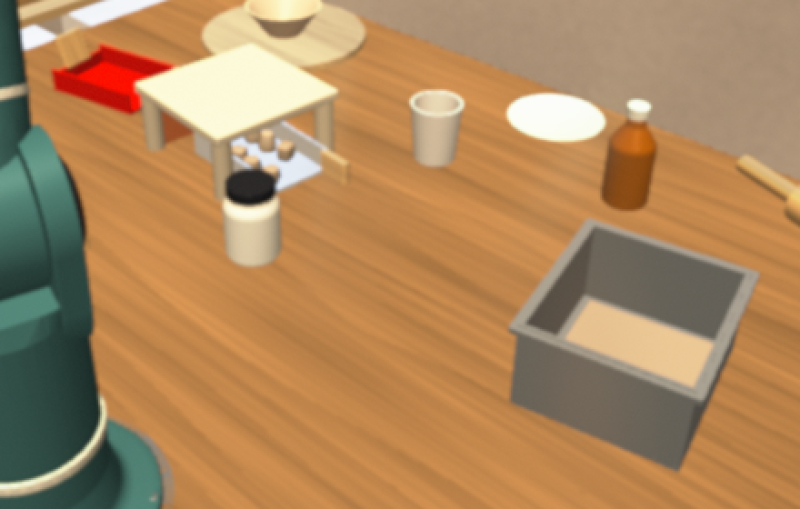

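```bash
python3 - <<'E'
from h import *
P=lambda u,v,z:ray("top",60+u/1.6667,120+v/1.6667,z)[:2]
s=[P(*p,.1) for p in((228,103),(354,119),(337,246),(206,231))]
s=np.array(s);print("slab",s.round(3),s.mean(0).round(4),[np.linalg.norm(s[i]-s[i-1]).round(3) for i in range(4)])
for i,j in((0,1),(3,2)): d=s[j]-s[i];print("x yaw",np.degrees(np.arctan2(d[1],d[0])))
for i,j in((1,0),(2,3)): pass
for i,j in((3,0),(2,1)): d=s[j]-s[i];print("y yaw-90",np.degrees(np.arctan2(d[1],d[0]))-90)
a,b=P(368,159,.036),P(397,162,.036);print("tab top",a,b,np.degrees(np.arctan2(*(b-a)[::-1])),np.linalg.norm(b-a))
a,b=P(370,165,.006),P(361,223,.006);print("lip",a,b,np.degrees(np.arctan2(*(a-b)[::-1]))-90,np.linalg.norm(b-a))
for k,z,pts in(("tub",.1,((622,148),(736,128),(767,261),(651,282))),):
    q=np.array([P(*p,z) for p in pts]);print(k,q.round(3),q.mean(0).round(4))
print("jar",P(405,276,.1),"cup",P(423,72,.085),"bottle",P(588,11,.14))
o=observe();w,x,y,z=o["ee_rot"];print(R.from_quat([x,y,z,w]).as_matrix().round(3))
E
```

```text
slab [[0.641 0.422]
 [0.62  0.228]
 [0.425 0.247]
 [0.443 0.443]] [0.5323 0.3351] [np.float64(0.199), np.float64(0.195), np.float64(0.196), np.float64(0.197)]
x yaw -95.94225854881829
x yaw -95.23724785028811
y yaw-90 -96.26143069139535
y yaw-90 -95.49217553612817
tab top [0.5706016  0.20836372] [0.56687331 0.16192414] -94.5900023081266 0.04658899728582587
lip [0.56632421 0.20643101] [0.47084489 0.21798258] -96.89840267893985 0.09617556416694488
tub [[ 0.585 -0.183]
 [ 0.621 -0.361]
 [ 0.417 -0.4  ]
 [ 0.382 -0.224]] [ 0.5015 -0.2922]
jar [0.38275305 0.14419783] cup [0.70205622 0.1240493 ] bottle [ 0.78834856 -0.12435789]
[[ 0.    -0.941  0.339]
 [-0.     0.339  0.941]
 [-1.    -0.     0.   ]]
```

```bash
python3 -m creep '[{"gripper":0.06,"x":0.348,"y":-0.4335,"z":0,"yaw":-75.7},{"gripper":0.06,"x":0.348,"y":-0.4335,"z":0,"yaw":-75.7},{"gripper":0.06,"x":0.348,"y":-0.4335,"z":0,"yaw":-75.7},{"gripper":0.06,"x":0.348,"y":-0.4335,"z":0,"yaw":-75.7},{"gripper":0.06,"x":0.348,"y":-0.4335,"z":0,"yaw":-75.7},{"gripper":0.06,"x":0.348,"y":-0.4335,"z":0,"yaw":-75.7},{"gripper":0.06,"x":0.348,"y":-0.4335,"z":0,"yaw":-75.7},{"gripper":0.06,"x":0.348,"y":-0.4335,"z":0,"yaw":-75.7},{"gripper":0.06,"x":0.348,"y":-0.4335,"z":0,"yaw":-75.7},{"gripper":0.06,"x":0.348,"y":-0.4335,"z":-0.03,"yaw":-75.7},{"gripper":0.06,"x":0.348,"y":-0.4335,"z":-0.06,"yaw":-75.7},{"gripper":0.06,"x":0.348,"y":-0.4335,"z":-0.06,"yaw":-75.7}]'
python3 - <<'E'
from h import *
o=observe();w,x,y,z=o["ee_rot"];print(R.from_quat([x,y,z,w]).as_matrix().round(3),o["joints"],o["time_s"],o["tcp_pos"])
cv2.imwrite("pics/w1.png",read_camera("wrist"))
for q in("tray_tab","tray"): print(q,recognise(q,"wrist"))
E
```

```text
time_s: 2.2
tcp_pos: [0.5697, 0.174, 0.3431]
ee_rot: [0.706, 0.035, 0.706, -0.037]
wrist_force: [-0.2, 0.5, -0.2]
gripper_width: 0.0602
[[-0.     0.101  0.995]
 [-0.002  0.995 -0.101]
 [-1.    -0.002 -0.   ]] [-0.66598089  0.46148128  0.40815654  1.81608287 -0.22298152  0.91063255
 -0.25925437] 2.2 [0.56973184 0.17398441 0.34306766]
tray_tab [{'box': [0.389, 0.4157, 0.2486, 0.194], 'conf': 0.86}, {'box': [0.3485, 0.3307, 0.0633, 0.0423], 'conf': 0.6}]
tray [{'box': [0.3936, 0.413, 0.2522, 0.2069], 'conf': 0.93}]
```

View pics/w1.png

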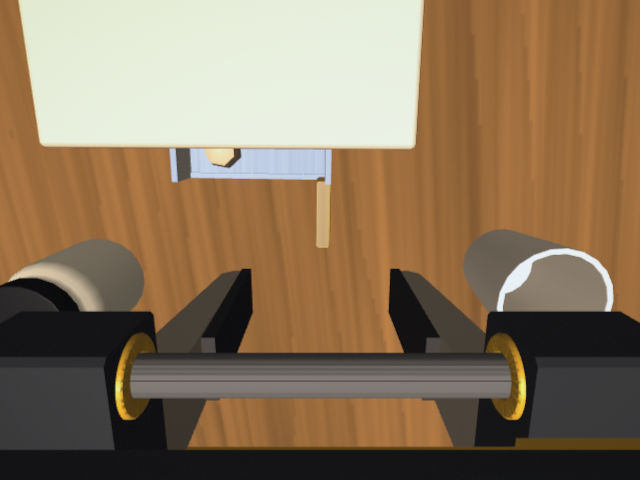

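```bash
python3 - <<'E'
from h import *
C=cal("wrist");o=observe();print(o["tcp_pos"],C[1].round(3).tolist())
P=lambda u,v,z:ray("wrist",u,v,z,C)[:2].round(4)
a,b=P(323,182,.036),P(322.5,247,.036);print("tab",a,b,np.linalg.norm(a-b))
print("lip",P(188,178,.006),P(322,179,.006),"slab",P(43,147,.1),P(415,149,.1),"slab-low", P(20,0,.1),P(424,0,.1))
E
```

```text
[0.56862068 0.17680597 0.34376376] [[0.995, 0.097, 0.025, 0.575], [-0.1, 0.967, 0.234, 0.242], [-0.002, -0.235, 0.972, 0.324], [0.0, 0.0, 0.0, 1.0]]
tab [0.5734 0.2105] [0.5684 0.164 ] 0.04676804464589041
lip [0.4706 0.2207] [0.5727 0.2097] slab [0.4276 0.2508] [0.6241 0.2299] slab-low [0.4345 0.3211] [0.6319 0.3011]
```

```bash
python3 -m creep '[{"gripper":0.06,"x":0.002,"y":0.002,"z":-0.04,"yaw":-0.3},{"gripper":0.06,"x":0.002,"y":0.002,"z":-0.08,"yaw":-0.3},{"gripper":0.06,"x":0.002,"y":0.002,"z":-0.11,"yaw":-0.3},{"gripper":0.06,"x":0.002,"y":0.002,"z":-0.13,"yaw":-0.3},{"gripper":0.06,"x":0.002,"y":0.002,"z":-0.145,"yaw":-0.3},{"gripper":0.06,"x":0.002,"y":0.002,"z":-0.145,"yaw":-0.3},{"gripper":0.0,"x":0.002,"y":0.002,"z":-0.145,"yaw":-0.3},{"gripper":0.0,"x":0.002,"y":0.002,"z":-0.145,"yaw":-0.3},{"gripper":0.0,"x":0.002,"y":0.002,"z":-0.145,"yaw":-0.3},{"gripper":0.0,"x":0.002,"y":0.002,"z":-0.145,"yaw":-0.3},{"gripper":0.0,"x":0.002,"y":0.002,"z":-0.145,"yaw":-0.3}]' 25
```

```text
time_s: 3.45
tcp_pos: [0.5705, 0.1801, 0.2002]
ee_rot: [0.706, 0.036, 0.706, -0.036]
wrist_force: [-0.2, -0.3, -0.7]
gripper_width: 0.0221
```

Still closing; hold a bit, then begin the pull gently.

```bash
python3 -m creep '[{"gripper":0.0,"x":0,"y":0,"z":0,"yaw":0},{"gripper":0.0,"x":0,"y":0,"z":0,"yaw":0},{"gripper":0.0,"x":0,"y":0,"z":0,"yaw":0},{"gripper":0.0,"x":-0.0005,"y":-0.004,"z":0,"yaw":0},{"gripper":0.0,"x":-0.001,"y":-0.010,"z":0,"yaw":0},{"gripper":0.0,"x":-0.002,"y":-0.018,"z":0,"yaw":0},{"gripper":0.0,"x":-0.003,"y":-0.026,"z":0,"yaw":0},{"gripper":0.0,"x":-0.0035,"y":-0.034,"z":0,"yaw":0},{"gripper":0.0,"x":-0.0045,"y":-0.042,"z":0,"yaw":0},{"gripper":0.0,"x":-0.0055,"y":-0.050,"z":0,"yaw":0}]' 25
```

```text
time_s: 4.45
tcp_pos: [0.5648, 0.1293, 0.1999]
ee_rot: [0.706, 0.036, 0.706, -0.036]
wrist_force: [1.1, 3.6, 3.2]
gripper_width: 0.01
```

```bash
python3 -m creep '[{"gripper":0.0,"x":-0.001,"y":-0.008,"z":0,"yaw":0},{"gripper":0.0,"x":-0.002,"y":-0.018,"z":0,"yaw":0},{"gripper":0.0,"x":-0.003,"y":-0.030,"z":0,"yaw":0},{"gripper":0.0,"x":-0.0045,"y":-0.044,"z":0,"yaw":0},{"gripper":0.0,"x":-0.006,"y":-0.058,"z":0,"yaw":0},{"gripper":0.0,"x":-0.0075,"y":-0.072,"z":0,"yaw":0},{"gripper":0.0,"x":-0.009,"y":-0.086,"z":0,"yaw":0},{"gripper":0.0,"x":-0.0105,"y":-0.100,"z":0,"yaw":0},{"gripper":0.0,"x":-0.012,"y":-0.114,"z":0,"yaw":0},{"gripper":0.0,"x":-0.0135,"y":-0.128,"z":0,"yaw":0},{"gripper":0.0,"x":-0.0145,"y":-0.138,"z":0,"yaw":0},{"gripper":0.0,"x":-0.0155,"y":-0.146,"z":0,"yaw":0}]'; python3 -m creep '[{"gripper":0.0,"x":-0.001,"y":-0.01,"z":0,"yaw":0},{"gripper":0.0,"x":-0.002,"y":-0.020,"z":0,"yaw":0},{"gripper":0.0,"x":-0.003,"y":-0.030,"z":0,"yaw":0},{"gripper":0.0,"x":-0.004,"y":-0.040,"z":0,"yaw":0},{"gripper":0.0,"x":-0.005,"y":-0.046,"z":0,"yaw":0},{"gripper":0.0,"x":-0.005,"y":-0.050,"z":0,"yaw":0},{"gripper":0.0,"x":-0.005,"y":-0.050,"z":0,"yaw":0},{"gripper":0.03,"x":-0.005,"y":-0.05,"z":0,"yaw":0},{"gripper":0.03,"x":-0.005,"y":-0.05,"z":0,"yaw":0},{"gripper":0.03,"x":-0.005,"y":-0.05,"z":0,"yaw":0},{"gripper":0.03,"x":-0.005,"y":-0.05,"z":0.02,"yaw":0},{"gripper":0.03,"x":-0.005,"y":-0.05,"z":0.05,"yaw":0}]'
python3 -m creep '[{"gripper":0.05,"x":0,"y":0,"z":0.04,"yaw":0},{"gripper":0.05,"x":0,"y":0.0,"z":0.09,"yaw":0},{"gripper":0.05,"x":0.0,"y":0.02,"z":0.14,"yaw":8},{"gripper":0.05,"x":0.0,"y":0.06,"z":0.18,"yaw":16}]'
python3 - <<'E'
from h import *
print(observe()["time_s"],observe()["wrist_force"])
cv2.imwrite("pics/t2.png",cv2.resize(read_camera("top")[120:380,180:420],(740,800))[:600])
E
```

```text
time_s: 5.65
tcp_pos: [0.5489, -0.0173, 0.1998]
ee_rot: [0.706, 0.036, 0.706, -0.036]
wrist_force: [0.8, 4.7, 5.0]
gripper_width: 0.01
time_s: 6.85
tcp_pos: [0.5432, -0.0665, 0.2484]
ee_rot: [0.704, 0.036, 0.708, -0.036]
wrist_force: [0.7, 0.0, -0.2]
gripper_width: 0.0299
time_s: 7.25
tcp_pos: [0.5441, -0.0156, 0.4251]
ee_rot: [0.705, -0.063, 0.704, 0.062]
wrist_force: [0.4, 0.3, -0.3]
gripper_width: 0.0496
7.25 [ 0.42990994  0.33993832 -0.31732313]
```

View pics/t2.png

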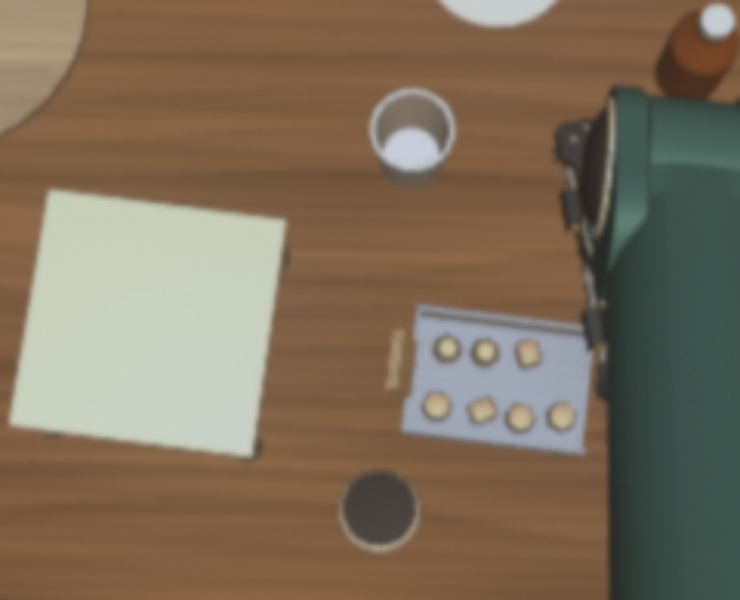

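```bash
python3 - <<'E'
from h import *
P=lambda u,v,z:ray("top",180+u/3.083,120+v/3.077,z)[:2].round(4)
print("grip mid from top", P(395.5,360,.07), P(399,330,.075),P(391,388,.075))
a,b,c=P(404,431,.036),P(584,453,.036),P(416,306,.036);print(a,b,c,np.linalg.norm(a-b),np.linalg.norm(a-c),np.degrees(np.arctan2(*(b-a)[::-1])))
o=observe();w,x,y,z=o["ee_rot"];m=R.from_quat([x,y,z,w]).as_matrix();print(np.degrees(np.arctan2(m[1,2],m[0,2])))
E
python3 -m creep '[{"gripper":0.05,"x":-0.03,"y":0.05,"z":0,"yaw":8},{"gripper":0.05,"x":-0.031,"y":0.09,"z":0,"yaw":16},{"gripper":0.05,"x":-0.031,"y":0.09,"z":0,"yaw":24},{"gripper":0.05,"x":-0.031,"y":0.09,"z":0,"yaw":32},{"gripper":0.05,"x":-0.031,"y":0.09,"z":0,"yaw":40},{"gripper":0.05,"x":-0.031,"y":0.09,"z":0,"yaw":48},{"gripper":0.05,"x":-0.031,"y":0.09,"z":0,"yaw":56},{"gripper":0.05,"x":-0.031,"y":0.09,"z":0,"yaw":64},{"gripper":0.05,"x":-0.031,"y":0.09,"z":0,"yaw":72},{"gripper":0.05,"x":-0.031,"y":0.09,"z":0,"yaw":73.8},{"gripper":0.05,"x":-0.031,"y":0.09,"z":0,"yaw":73.8}]'
python3 - <<'E'
from h import *
o=observe();w,x,y,z=o["ee_rot"];m=R.from_quat([x,y,z,w]).as_matrix();print(np.degrees(np.arctan2(m[1,2],m[0,2])),o["joints"],o["tcp_pos"])
cv2.imwrite("pics/w2.png",read_camera("wrist"))
for q in("tray_grip","tray"): print(q,recognise(q,"wrist"))
E
```

```text
grip mid from top [0.5093 0.1339] [0.5341 0.1315] [0.485  0.1371]
[0.4531 0.1251] [ 0.4378 -0.0289] [0.5619 0.1172] 0.15475816618194982 0.10908643362031774 -95.67375408933034
11.059494663081567
time_s: 8.4
tcp_pos: [0.5132, 0.0765, 0.4216]
ee_rot: [0.525, -0.473, 0.526, 0.473]
wrist_force: [0.1, -0.6, -0.2]
gripper_width: 0.0504
83.93380705795552 [-0.31693419  0.22523331  0.12115799  1.910333   -0.03147463  1.00901909
  1.28291495] [0.51319988 0.07646024 0.42164764]
tray_grip [{'box': [0.4316, 0.4278, 0.383, 0.259], 'conf': 0.96}]
tray [{'box': [0.433, 0.4273, 0.393, 0.2613], 'conf': 0.57}, {'box': [0.3492, 0.3698, 0.045, 0.0579], 'conf': 0.4}]
```

View pics/w2.png

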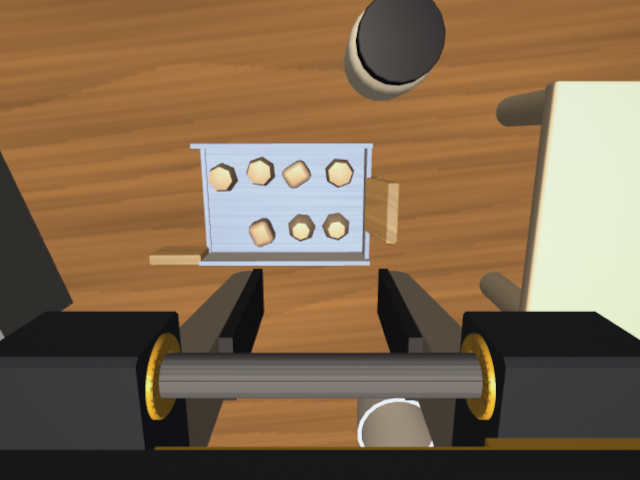

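```bash
python3 - <<'E'
from h import *
C=cal("wrist");P=lambda u,v,z:ray("wrist",u,v,z,C)[:2].round(4)
print("grip top",P(392.5,213,.075),"back wall ends",P(370,147,.036),P(367,262,.036),"lip corners",P(195,147,.036),P(203,263,.036), observe()["tcp_pos"])
E
```

```text
grip top [0.5139 0.1349] back wall ends [0.4616 0.1255] [0.5652 0.1145] lip corners [ 0.4453 -0.0254] [ 0.5498 -0.0367] [0.51329045 0.07678134 0.42200806]
```

```bash
python3 -m creep '[{"gripper":0.05,"x":0,"y":0.045,"z":0,"yaw":0},{"gripper":0.05,"x":0,"y":0.0537,"z":-0.04,"yaw":0},{"gripper":0.05,"x":0,"y":0.0537,"z":-0.085,"yaw":0},{"gripper":0.05,"x":0,"y":0.0537,"z":-0.13,"yaw":0},{"gripper":0.05,"x":0,"y":0.0537,"z":-0.165,"yaw":0},{"gripper":0.05,"x":0,"y":0.0537,"z":-0.185,"yaw":0},{"gripper":0.05,"x":0,"y":0.0537,"z":-0.193,"yaw":0},{"gripper":0.0,"x":0,"y":0.0537,"z":-0.193,"yaw":0},{"gripper":0.0,"x":0,"y":0.0537,"z":-0.193,"yaw":0},{"gripper":0.0,"x":0,"y":0.0537,"z":-0.193,"yaw":0},{"gripper":0.0,"x":0,"y":0.0537,"z":-0.193,"yaw":0},{"gripper":0.0,"x":0,"y":0.0537,"z":-0.193,"yaw":0}]' 10
python3 -m creep '[{"gripper":0.0,"x":0,"y":0,"z":0,"yaw":0},{"gripper":0.0,"x":0,"y":0,"z":0,"yaw":0},{"gripper":0.0,"x":0,"y":0,"z":0,"yaw":0}]' 10
```

```text
time_s: 9.75
tcp_pos: [0.5138, 0.1307, 0.2305]
ee_rot: [0.526, -0.473, 0.525, 0.473]
wrist_force: [0.2, 0.2, 5.6]
gripper_width: 0.0181
time_s: 10.05
tcp_pos: [0.5138, 0.1307, 0.2304]
ee_rot: [0.526, -0.473, 0.525, 0.473]
wrist_force: [-0.9, -0.5, 7.7]
gripper_width: 0.0181
```

```bash
python3 -m creep '[{"gripper":0.0,"x":-0.0002,"y":-0.002,"z":0.005,"yaw":0},{"gripper":0.0,"x":-0.0004,"y":-0.004,"z":0.010,"yaw":0},{"gripper":0.0,"x":-0.0006,"y":-0.006,"z":0.016,"yaw":0},{"gripper":0.0,"x":-0.0009,"y":-0.009,"z":0.022,"yaw":0},{"gripper":0.0,"x":-0.0012,"y":-0.012,"z":0.028,"yaw":0},{"gripper":0.0,"x":-0.0015,"y":-0.015,"z":0.034,"yaw":0},{"gripper":0.0,"x":-0.0018,"y":-0.0175,"z":0.039,"yaw":0}]' 10
python3 - <<'E'
from h import *
cv2.imwrite("pics/w3.png",read_camera("wrist")); cv2.imwrite("pics/s3.png",read_camera("side"))
a=cv2.imread("pics/w3.png")[40:340,100:500];b=cv2.imread("pics/s3.png")[180:380,250:517]
cv2.imwrite("pics/c3.png",np.hstack([a,cv2.resize(b,(400,300))]))
E
```

```text
time_s: 10.75
tcp_pos: [0.5114, 0.1128, 0.2689]
ee_rot: [0.526, -0.473, 0.526, 0.473]
wrist_force: [-1.7, 2.7, -0.7]
gripper_width: 0.0114
```

View pics/c3.png

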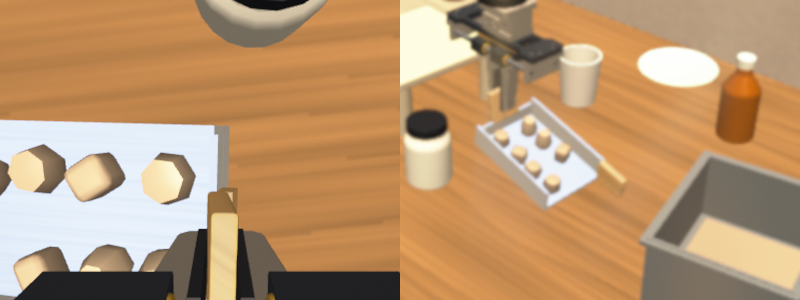

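```bash
python3 -m creep '[{"gripper":0.0,"x":0,"y":0,"z":0,"yaw":0},{"gripper":0.0,"x":0,"y":0,"z":0,"yaw":0},{"gripper":0.0,"x":0,"y":-0.001,"z":0.006,"yaw":0},{"gripper":0.0,"x":0,"y":-0.001,"z":0.016,"yaw":0},{"gripper":0.0,"x":0,"y":-0.001,"z":0.032,"yaw":0},{"gripper":0.0,"x":0,"y":-0.001,"z":0.050,"yaw":0},{"gripper":0.0,"x":0,"y":-0.001,"z":0.070,"yaw":0},{"gripper":0.0,"x":0,"y":-0.001,"z":0.09,"yaw":0},{"gripper":0.0,"x":0,"y":-0.001,"z":0.11,"yaw":0},{"gripper":0.0,"x":0,"y":-0.002,"z":0.126,"yaw":0},{"gripper":0.0,"x":0,"y":-0.006,"z":0.136,"yaw":0},{"gripper":0.0,"x":0.0,"y":-0.012,"z":0.14,"yaw":0}]' 45
python3 -m creep '[{"gripper":0.0,"x":0,"y":-0.01,"z":0,"yaw":0},{"gripper":0.0,"x":0,"y":-0.022,"z":0,"yaw":0},{"gripper":0.0,"x":0.001,"y":-0.036,"z":0,"yaw":0},{"gripper":0.0,"x":0.001,"y":-0.051,"z":0,"yaw":0},{"gripper":0.0,"x":0.001,"y":-0.067,"z":0,"yaw":0},{"gripper":0.0,"x":0.002,"y":-0.083,"z":0,"yaw":0},{"gripper":0.0,"x":0.002,"y":-0.1,"z":0,"yaw":0},{"gripper":0.0,"x":0.003,"y":-0.117,"z":0,"yaw":0},{"gripper":0.0,"x":0.003,"y":-0.133,"z":0,"yaw":0},{"gripper":0.0,"x":0.003,"y":-0.147,"z":0,"yaw":0},{"gripper":0.0,"x":0.004,"y":-0.158,"z":0,"yaw":0},{"gripper":0.0,"x":0.004,"y":-0.168,"z":0,"yaw":0}]'
python3 - <<'E'
from h import *
cv2.imwrite("pics/w4.png",read_camera("wrist")); cv2.imwrite("pics/s4.png",read_camera("side"))
a=cv2.imread("pics/w4.png")[40:340,0:400];b=cv2.imread("pics/s4.png")[180:430,300:633]
cv2.imwrite("pics/c4.png",np.hstack([a,cv2.resize(b,(400,300))]))
E
```

```text
time_s: 12.05
tcp_pos: [0.5116, 0.1013, 0.4094]
ee_rot: [0.526, -0.473, 0.525, 0.473]
wrist_force: [0.4, 0.7, -4.0]
gripper_width: 0.0098
time_s: 13.25
tcp_pos: [0.5155, -0.0679, 0.4081]
ee_rot: [0.526, -0.473, 0.526, 0.473]
wrist_force: [-0.2, 0.4, -3.5]
gripper_width: 0.0098
```

View pics/c4.png

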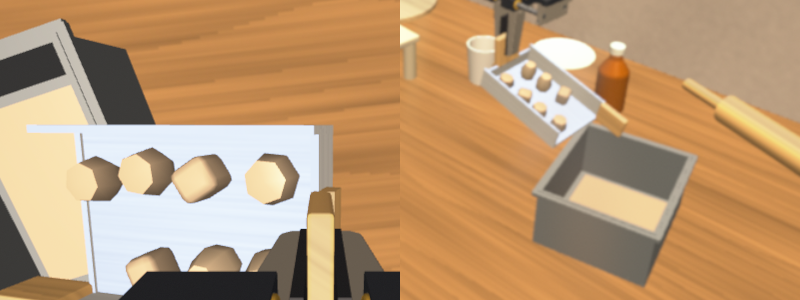

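```bash
python3 -m creep '[{"gripper":0.0,"x":0,"y":-0.012,"z":-0.003,"yaw":0},{"gripper":0.0,"x":0,"y":-0.028,"z":-0.006,"yaw":0},{"gripper":0.0,"x":0,"y":-0.046,"z":-0.010,"yaw":0},{"gripper":0.0,"x":0,"y":-0.064,"z":-0.012,"yaw":0},{"gripper":0.0,"x":0,"y":-0.08,"z":-0.012,"yaw":0},{"gripper":0.0,"x":0,"y":-0.09,"z":-0.012,"yaw":0},{"gripper":0.0,"x":0,"y":-0.04,"z":-0.012,"yaw":0},{"gripper":0.0,"x":0,"y":-0.025,"z":-0.012,"yaw":0},{"gripper":0.0,"x":0,"y":-0.025,"z":-0.012,"yaw":0}]'
python3 - <<'E'
from h import *
cv2.imwrite("pics/w5.png",read_camera("wrist")); cv2.imwrite("pics/s5.png",read_camera("side"))
a=cv2.imread("pics/w5.png")[40:340,0:400];b=cv2.imread("pics/s5.png")[180:430,300:633]
cv2.imwrite("pics/c5.png",np.hstack([a,cv2.resize(b,(400,300))]))
E
```

```text
time_s: 14.25
tcp_pos: [0.5158, -0.0885, 0.3962]
ee_rot: [0.525, -0.474, 0.524, 0.475]
wrist_force: [-0.0, 0.1, -3.3]
gripper_width: 0.0102
```

View pics/c5.png

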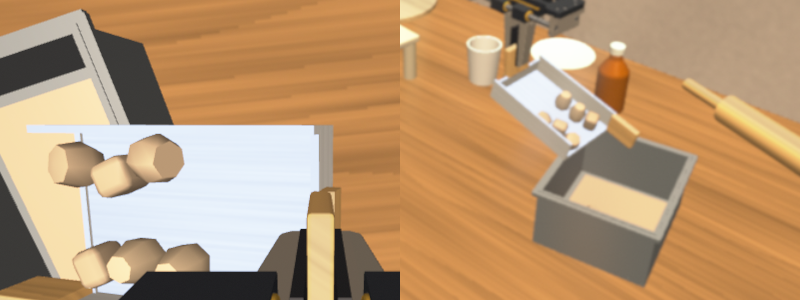

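```bash
python3 -m creep '[{"gripper":0.0,"x":0,"y":-0.02,"z":0,"yaw":0},{"gripper":0.0,"x":0,"y":-0.042,"z":0,"yaw":0},{"gripper":0.0,"x":0,"y":-0.056,"z":0,"yaw":0},{"gripper":0.0,"x":0,"y":-0.064,"z":0,"yaw":0},{"gripper":0.0,"x":0,"y":-0.014,"z":0,"yaw":0},{"gripper":0.0,"x":0,"y":0.0,"z":0,"yaw":0},{"gripper":0.0,"x":0,"y":-0.02,"z":0,"yaw":0},{"gripper":0.0,"x":0,"y":-0.042,"z":0,"yaw":0},{"gripper":0.0,"x":0,"y":-0.056,"z":0,"yaw":0},{"gripper":0.0,"x":0,"y":-0.064,"z":0,"yaw":0},{"gripper":0.0,"x":0,"y":-0.014,"z":0,"yaw":0},{"gripper":0.0,"x":0,"y":0.0,"z":0,"yaw":0}]'
python3 -m creep '[{"gripper":0.0,"x":0,"y":-0.02,"z":0,"yaw":0},{"gripper":0.0,"x":0,"y":-0.042,"z":0,"yaw":0},{"gripper":0.0,"x":0,"y":-0.056,"z":0,"yaw":0},{"gripper":0.0,"x":0,"y":-0.064,"z":0,"yaw":0},{"gripper":0.0,"x":0,"y":-0.014,"z":0,"yaw":0},{"gripper":0.0,"x":0,"y":0.0,"z":0,"yaw":0},{"gripper":0.0,"x":0,"y":0,"z":0,"yaw":0},{"gripper":0.0,"x":0,"y":0,"z":0,"yaw":0},{"gripper":0.0,"x":0,"y":0,"z":0,"yaw":0}]'
python3 - <<'E'
from h import *
a=read_camera("wrist");print(len(recognise("lump0_mid","wrist")));c=read_camera("side");b=read_camera("top")
cv2.imwrite("pics/w6.png",a);cv2.imwrite("pics/s6.png",c);cv2.imwrite("pics/t6.png",b)
cv2.imwrite("pics/c6.png",np.hstack([a[40:340,0:400],cv2.resize(c[180:430,300:633],(400,300))]))
E
```

```text
time_s: 15.55
tcp_pos: [0.5157, -0.0875, 0.3961]
ee_rot: [0.525, -0.473, 0.524, 0.475]
wrist_force: [0.6, 1.5, -3.3]
gripper_width: 0.0098
time_s: 16.45
tcp_pos: [0.5155, -0.0926, 0.3964]
ee_rot: [0.526, -0.473, 0.526, 0.473]
wrist_force: [-0.5, 0.0, -2.6]
gripper_width: 0.0094
2
```

View pics/c6.png

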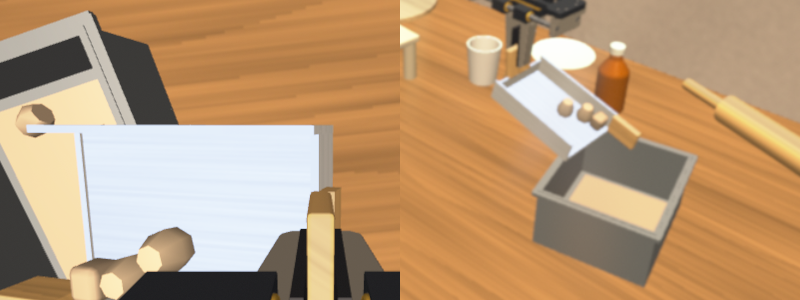

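```bash
python3 -m creep '[{"gripper":0.0,"x":0,"y":-0.03,"z":0,"yaw":0},{"gripper":0.0,"x":0,"y":-0.06,"z":0,"yaw":0},{"gripper":0.0,"x":0,"y":-0.07,"z":0,"yaw":0},{"gripper":0.0,"x":0,"y":-0.02,"z":0,"yaw":0},{"gripper":0.0,"x":0,"y":0.005,"z":0,"yaw":0},{"gripper":0.0,"x":0,"y":0.005,"z":0,"yaw":0},{"gripper":0.0,"x":0,"y":-0.03,"z":0,"yaw":0},{"gripper":0.0,"x":0,"y":-0.06,"z":0,"yaw":0},{"gripper":0.0,"x":0,"y":-0.07,"z":0,"yaw":0},{"gripper":0.0,"x":0,"y":-0.02,"z":0,"yaw":0},{"gripper":0.0,"x":0,"y":0.005,"z":0,"yaw":0},{"gripper":0.0,"x":0,"y":0.0,"z":0,"yaw":0}]'
python3 -m creep '[{"gripper":0.0,"x":0,"y":-0.03,"z":0,"yaw":0},{"gripper":0.0,"x":0,"y":-0.06,"z":0,"yaw":0},{"gripper":0.0,"x":0,"y":-0.07,"z":0,"yaw":0},{"gripper":0.0,"x":0,"y":-0.02,"z":0,"yaw":0},{"gripper":0.0,"x":0,"y":0.005,"z":0,"yaw":0},{"gripper":0.0,"x":0,"y":0,"z":0,"yaw":0},{"gripper":0.0,"x":0,"y":0,"z":0,"yaw":0},{"gripper":0.0,"x":0,"y":0,"z":0,"yaw":0}]'
python3 - <<'E'
from h import *
a=read_camera("wrist")
for r in recognise("lump0_mid","wrist")[:6]: print((np.array(r["box"])*[640,480,640,480]).round(),r["conf"])
c=read_camera("side")
for r in recognise("lump0_mid","side")[:6]: print("s",(np.array(r["box"])*[640,480,640,480]).round(),r["conf"])
cv2.imwrite("pics/w7.png",a);cv2.imwrite("pics/s7.png",c)
E
```

```text
time_s: 17.85
tcp_pos: [0.5158, -0.0869, 0.3961]
ee_rot: [0.524, -0.474, 0.523, 0.476]
wrist_force: [-0.4, -0.6, -2.2]
gripper_width: 0.0096
time_s: 18.65
tcp_pos: [0.5155, -0.0928, 0.3964]
ee_rot: [0.526, -0.473, 0.526, 0.472]
wrist_force: [0.6, -0.2, -2.3]
gripper_width: 0.0102
[ 46. 187.  39.  29.] 0.62
s [485. 331.  20.  10.] 0.49
```

```bash
python3 - <<'E'
import cv2,numpy as np
a=cv2.imread("pics/w7.png");c=cv2.imread("pics/s7.png")
cv2.imwrite("pics/c7.png",np.hstack([a[40:340,0:400],cv2.resize(c[200:387,360:610],(400,300))]))
E
```

```text
(no output)
```

View pics/c7.png

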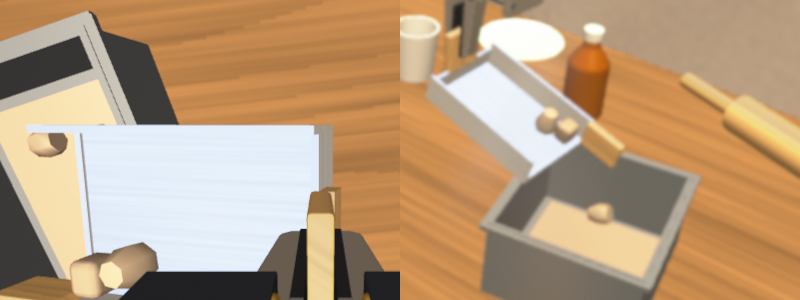

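```bash
python3 -m creep '[{"gripper":0.0,"x":0,"y":-0.04,"z":0,"yaw":0},{"gripper":0.0,"x":-0.04,"y":-0.07,"z":0,"yaw":0},{"gripper":0.0,"x":-0.04,"y":-0.085,"z":0,"yaw":0},{"gripper":0.0,"x":-0.04,"y":-0.035,"z":0,"yaw":0},{"gripper":0.0,"x":-0.04,"y":0.012,"z":0,"yaw":0},{"gripper":0.0,"x":-0.02,"y":0.0,"z":0,"yaw":0},{"gripper":0.0,"x":0,"y":-0.04,"z":0,"yaw":0},{"gripper":0.0,"x":-0.04,"y":-0.07,"z":0,"yaw":0},{"gripper":0.0,"x":-0.04,"y":-0.085,"z":0,"yaw":0},{"gripper":0.0,"x":-0.04,"y":-0.035,"z":0,"yaw":0},{"gripper":0.0,"x":-0.04,"y":0.012,"z":0,"yaw":0},{"gripper":0.0,"x":-0.02,"y":0.0,"z":0,"yaw":0}]'
python3 -m creep '[{"gripper":0.0,"x":0.02,"y":-0.04,"z":0,"yaw":0},{"gripper":0.0,"x":-0.02,"y":-0.07,"z":0,"yaw":0},{"gripper":0.0,"x":-0.02,"y":-0.085,"z":0,"yaw":0},{"gripper":0.0,"x":-0.02,"y":-0.035,"z":0,"yaw":0},{"gripper":0.0,"x":-0.02,"y":0.012,"z":0,"yaw":0},{"gripper":0.0,"x":0,"y":0,"z":0,"yaw":0},{"gripper":0.0,"x":0,"y":0,"z":0,"yaw":0},{"gripper":0.0,"x":0,"y":0,"z":0,"yaw":0}]'
python3 - <<'E'
from h import *
a=read_camera("wrist")
for r in recognise("lump0_mid","wrist")[:6]: print((np.array(r["box"])*[640,480,640,480]).round(),r["conf"])
c=read_camera("side")
for r in recognise("lump0_mid","side")[:6]: print("s",(np.array(r["box"])*[640,480,640,480]).round(),r["conf"])
cv2.imwrite("pics/w8.png",a);cv2.imwrite("pics/s8.png",c)
# tan blobs within the tray area of the side picture
for n in(5,6,7,8):
    s=cv2.cvtColor(cv2.imread(f"pics/s{n}.png"),cv2.COLOR_BGR2HSV); w=cv2.cvtColor(cv2.imread(f"pics/w{n}.png"),cv2.COLOR_BGR2HSV)
    f=lambda h,x0,y0,x1,y1:int(((h[...,1]>60)&(h[...,0]<30))[y0:y1,x0:x1].sum())
    print(n,"side",f(s,425,245,478,292),"wrist",f(w,95,175,190,318))
E
```

```text
time_s: 20.05
tcp_pos: [0.4947, -0.0847, 0.3961]
ee_rot: [0.524, -0.474, 0.523, 0.478]
wrist_force: [1.4, -0.3, -1.5]
gripper_width: 0.0099
time_s: 20.85
tcp_pos: [0.4955, -0.0924, 0.3963]
ee_rot: [0.526, -0.473, 0.526, 0.473]
wrist_force: [-0.4, 0.3, -2.9]
gripper_width: 0.0098
[ 52. 206.  41.  36.] 0.73
[172. 256. 344. 190.] 0.28
5 side 1037 wrist 6562
6 side 958 wrist 2747
7 side 822 wrist 1710
8 side 908 wrist 0
```

```bash
python3 - <<'E'
import cv2,numpy as np
a=cv2.imread("pics/w8.png");c=cv2.imread("pics/s8.png")
cv2.imwrite("pics/c8.png",np.hstack([a[40:340,0:400],cv2.resize(c[200:387,350:600],(400,300))]))
E
```

```text
(no output)
```

View pics/c8.png

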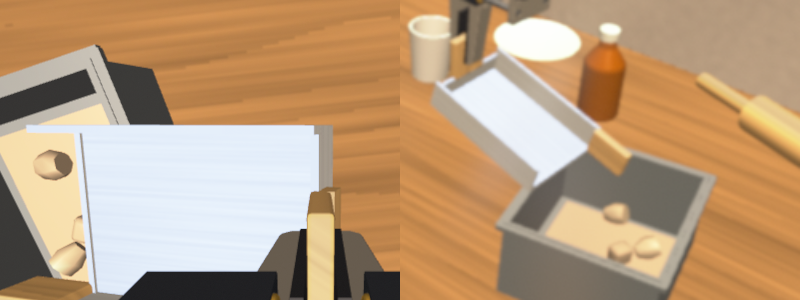

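```bash
python3 -m creep '[{"gripper":0.0,"x":0.002,"y":0.01,"z":0.03,"yaw":0},{"gripper":0.0,"x":0.004,"y":0.03,"z":0.06,"yaw":0},{"gripper":0.0,"x":0.008,"y":0.07,"z":0.075,"yaw":0},{"gripper":0.0,"x":0.012,"y":0.11,"z":0.075,"yaw":0},{"gripper":0.0,"x":0.016,"y":0.15,"z":0.075,"yaw":0},{"gripper":0.0,"x":0.02,"y":0.19,"z":0.075,"yaw":0},{"gripper":0.0,"x":0.025,"y":0.23,"z":0.075,"yaw":0},{"gripper":0.0,"x":0.03,"y":0.27,"z":0.075,"yaw":0},{"gripper":0.0,"x":0.035,"y":0.31,"z":0.075,"yaw":0},{"gripper":0.0,"x":0.038,"y":0.35,"z":0.075,"yaw":0},{"gripper":0.0,"x":0.04,"y":0.38,"z":0.075,"yaw":0},{"gripper":0.0,"x":0.04,"y":0.40,"z":0.075,"yaw":0}]'
python3 - <<'E'
from h import *
def fit(n,f,roi,z,C=None):
    I=cv2.imread(f);h=cv2.cvtColor(I,cv2.COLOR_BGR2HSV);m=((h[...,1]<60)&(h[...,2]>150)).astype(np.uint8)
    k=np.zeros_like(m);x0,y0,x1,y1=roi;k[y0:y1,x0:x1]=m[y0:y1,x0:x1]
    c=max(cv2.findContours(k,0,1)[0],key=cv2.contourArea)
    w=np.array([ray(n,*p[0],z)[:2] for p in c],np.float32)
    r=cv2.minAreaRect(w);print(f,cv2.contourArea(c),r)
fit("top","pics/top0.png",(175,175,275,275),.1)
fit("top","pics/t6.png",(175,175,275,275),.1)
fit("side","pics/side0.png",(195,175,325,240),.1)
o=observe();print(o["tcp_pos"],o["joints"],o["wrist_force"])
C=cal("wrist");cv2.imwrite("pics/w9.png",read_camera("wrist"))
for q in("shelf_top","tray","tray_lip"):
    for r in recognise(q,"wrist")[:2]: print(q,(np.array(r["box"])*[640,480,640,480]).round(),r["conf"])
E
```

```text
time_s: 22.25
tcp_pos: [0.5351, 0.3105, 0.471]
ee_rot: [0.525, -0.473, 0.525, 0.474]
wrist_force: [0.5, 0.5, -2.2]
gripper_width: 0.0101
pics/top0.png 6184.5 ((0.5314768552780151, 0.3245219588279724), (0.22490611672401428, 0.19967952370643616), 83.85884094238281)
pics/t6.png 6012.0 ((0.5329278707504272, 0.3375309705734253), (0.19902171194553375, 0.1997615247964859), 83.79289245605469)
pics/side0.png 2806.5 ((0.5373820662498474, 0.33396854996681213), (0.1977156698703766, 0.19814029335975647), 83.88827514648438)
[0.53508994 0.31046511 0.47095638] [-5.75859399e-01  3.57658701e-01 -4.99055176e-03  1.61068860e+00
  1.09852863e-03  1.17345018e+00  8.86736097e-01] [ 0.53066789  0.53544562 -2.20237716]
shelf_top [170. 258. 339. 186.] 0.62
shelf_top [352. 202. 250. 219.] 0.61
tray [173. 259. 340. 190.] 0.95
tray [570. 176. 139. 152.] 0.66
tray_lip [570. 176. 140. 150.] 0.83
tray_lip [173. 258. 345. 190.] 0.63
```

```bash
python3 -m creep '[{"gripper":0.0,"x":0.003,"y":0.03,"z":0,"yaw":-0.2},{"gripper":0.0,"x":0.006,"y":0.06,"z":0,"yaw":-0.2},{"gripper":0.0,"x":0.007,"y":0.085,"z":0,"yaw":-0.2},{"gripper":0.0,"x":0.007,"y":0.095,"z":-0.01,"yaw":-0.2},{"gripper":0.0,"x":0.007,"y":0.095,"z":-0.03,"yaw":-0.2},{"gripper":0.0,"x":0.007,"y":0.095,"z":-0.05,"yaw":-0.2},{"gripper":0.0,"x":0.007,"y":0.095,"z":-0.07,"yaw":-0.2},{"gripper":0.0,"x":0.007,"y":0.095,"z":-0.085,"yaw":-0.2},{"gripper":0.0,"x":0.007,"y":0.095,"z":-0.095,"yaw":-0.2},{"gripper":0.0,"x":0.007,"y":0.095,"z":-0.099,"yaw":-0.2},{"gripper":0.0,"x":0.007,"y":0.095,"z":-0.1,"yaw":-0.2},{"gripper":0.0,"x":0.007,"y":0.095,"z":-0.1,"yaw":-0.2}]'
python3 -m creep '[{"gripper":0.0,"x":0,"y":0,"z":-0.001,"yaw":0},{"gripper":0.0,"x":0,"y":0,"z":-0.002,"yaw":0},{"gripper":0.0,"x":0,"y":0,"z":-0.003,"yaw":0},{"gripper":0.0,"x":0,"y":0,"z":-0.004,"yaw":0},{"gripper":0.0,"x":0,"y":0,"z":-0.004,"yaw":0}]' 8
python3 - <<'E'
from h import *
C=cal("wrist");o=observe();print(o["tcp_pos"],o["wrist_force"]);cv2.imwrite("pics/w10.png",read_camera("wrist"));cv2.imwrite("pics/s10.png",read_camera("side"));cv2.imwrite("pics/t10.png",read_camera("top"))
E
```

```text
time_s: 23.65
tcp_pos: [0.5429, 0.4026, 0.3726]
ee_rot: [0.526, -0.473, 0.526, 0.472]
wrist_force: [-0.1, -1.0, 4.3]
gripper_width: 0.0096
time_s: 24.15
tcp_pos: [0.5425, 0.4038, 0.3675]
ee_rot: [0.527, -0.472, 0.526, 0.472]
wrist_force: [1.2, 2.9, 2.3]
gripper_width: 0.0115
[0.54250087 0.40375502 0.36751942] [1.19156378 2.85713468 2.25732607]
```

```bash
python3 -m creep '[{"gripper":0.0,"x":0,"y":0.003,"z":-0.004,"yaw":0},{"gripper":0.0,"x":0,"y":0.006,"z":-0.008,"yaw":0},{"gripper":0.0,"x":0.001,"y":0.009,"z":-0.012,"yaw":0},{"gripper":0.0,"x":0.001,"y":0.012,"z":-0.016,"yaw":0},{"gripper":0.0,"x":0.001,"y":0.0145,"z":-0.02,"yaw":0},{"gripper":0.0,"x":0.001,"y":0.016,"z":-0.024,"yaw":0},{"gripper":0.0,"x":0.001,"y":0.016,"z":-0.024,"yaw":0}]' 4
```

```text
time_s: 25.0
tcp_pos: [0.5433, 0.4193, 0.3424]
ee_rot: [0.526, -0.472, 0.527, 0.472]
wrist_force: [-0.1, -1.5, -1.6]
gripper_width: 0.0165
```

```bash
python3 -m creep '[{"gripper":0.0,"x":0,"y":0.0015,"z":-0.003,"yaw":0},{"gripper":0.0,"x":0,"y":0.003,"z":-0.006,"yaw":0},{"gripper":0.0,"x":0.0005,"y":0.004,"z":-0.009,"yaw":0},{"gripper":0.0,"x":0.0005,"y":0.005,"z":-0.012,"yaw":0},{"gripper":0.0,"x":0.0005,"y":0.005,"z":-0.012,"yaw":0}]' 4
python3 - <<'E'
from h import *
w=read_camera("wrist");s=read_camera("side");t=read_camera("top")
cv2.imwrite("pics/w11.png",w);cv2.imwrite("pics/s11.png",s);cv2.imwrite("pics/t11.png",t)
print(observe()["wrist_force"]);C=cal("wrist");np.save("C11.npy",C[1])
cv2.imwrite("pics/c11.png",np.hstack([cv2.resize(w,(400,300)),cv2.resize(s[140:290,170:370],(400,300))]))
E
```

```text
time_s: 25.5
tcp_pos: [0.5443, 0.424, 0.3319]
ee_rot: [0.526, -0.472, 0.526, 0.472]
wrist_force: [-0.7, -2.0, 1.8]
gripper_width: 0.0181
[-0.02700819 -2.96606122  2.63395698]
```

View pics/c11.png

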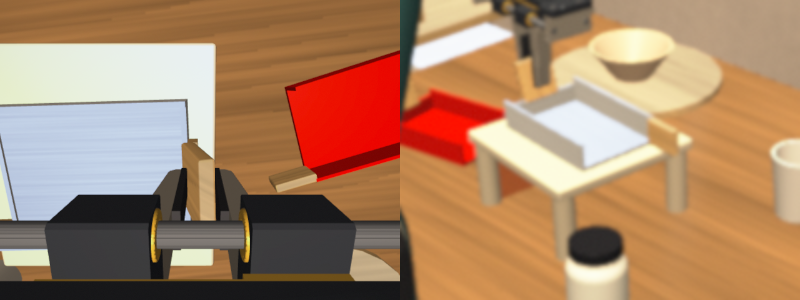

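```bash
python3 -m creep '[{"gripper":0.022,"x":0,"y":0,"z":0,"yaw":0},{"gripper":0.028,"x":0,"y":0,"z":0,"yaw":0},{"gripper":0.035,"x":0,"y":0,"z":0,"yaw":0},{"gripper":0.035,"x":0,"y":0,"z":0,"yaw":0},{"gripper":0.035,"x":0,"y":0,"z":0.02,"yaw":0},{"gripper":0.035,"x":0,"y":0,"z":0.05,"yaw":0},{"gripper":0.035,"x":0,"y":0,"z":0.09,"yaw":0},{"gripper":0.035,"x":0,"y":0.0,"z":0.13,"yaw":0},{"gripper":0.035,"x":0,"y":0.04,"z":0.13,"yaw":0},{"gripper":0.035,"x":-0.03,"y":0.08,"z":0.13,"yaw":0},{"gripper":0.035,"x":-0.06,"y":0.11,"z":0.13,"yaw":0},{"gripper":0.035,"x":-0.09,"y":0.14,"z":0.13,"yaw":0}]'
python3 - <<'E'
from h import *
t=read_camera("top")
r=[x for x in masks_of("tray","top")]
for x in r[:4]:
    b=np.array(x["box"])*[640,480,640,480];print(b.round(),x["conf"])
m=min(r,key=lambda x:abs(x["box"][0]*640-232)+abs(x["box"][1]*480-228))["mask"]
w=np.array([ray("top",u,v,.12)[:2] for v,u in zip(*np.nonzero(m))],np.float32);print(cv2.minAreaRect(w))
s=read_camera("side");cv2.imwrite("pics/t12.png",t);cv2.imwrite("pics/s12.png",s)
for q in("glaze_bottle","water_mug","slip_jar"):
  for n in("side","top"):
    for x in recognise(q,n)[:1]: print(q,n,(np.array(x["box"])*[640,480,640,480]).round(),round(x["conf"],2))
# bluish-grey tray floor vs pale slab
for n,I,roi in(("top",t,(175,175,300,275)),):
    h=cv2.cvtColor(I,cv2.COLOR_BGR2HSV);x0,y0,x1,y1=roi;k=np.zeros(h.shape[:2],np.uint8)
    k[y0:y1,x0:x1]=((h[...,0]>95)&(h[...,0]<135)&(h[...,1]>15)&(h[...,2]>90))[y0:y1,x0:x1]
    c=max(cv2.findContours(k,0,1)[0],key=cv2.contourArea);print(cv2.contourArea(c))
    for z in(.104,.136): print(z,cv2.minAreaRect(np.array([ray(n,*p[0],z)[:2] for p in c],np.float32)))
E
```

```text
time_s: 26.85
tcp_pos: [0.4527, 0.5656, 0.4611]
ee_rot: [0.526, -0.472, 0.526, 0.472]
wrist_force: [0.0, -0.1, -0.1]
gripper_width: 0.0352
[229. 223. 100.  47.] 0.79
[135. 227.  79.  51.] 0.59Traceback (most recent call last):
  File "<stdin>", line 7, in <module>
  File "h.py", line 7, in ray
    c,E=c or cal(n); d=E[:3,:3]@np.array([(u-c["cx"])/c["fx"],-(v-c["cy"])/c["fy"],-1]); o=E[:3,3]
             ~~~^^^
  File "h.py", line 5, in cal
    c=calibration(n); return c,np.array(c["extrinsics"])
ValueError: time passes only in moves, steps and waits
```

```bash
cat > m.py <<'E'
from h import *
T=cal("top");t=read_camera("top");s=read_camera("side");cv2.imwrite("pics/t12.png",t);cv2.imwrite("pics/s12.png",s)
h=cv2.cvtColor(t,cv2.COLOR_BGR2HSV)
for u,v in((215,225),(230,225),(245,228),(195,230),(232,260)): print((u,v),h[v,u])
x0,y0,x1,y1=175,175,300,275
k=np.zeros(h.shape[:2],np.uint8);k[y0:y1,x0:x1]=((h[...,0]>95)&(h[...,0]<135)&(h[...,1]>15)&(h[...,2]>90))[y0:y1,x0:x1]
c=max(cv2.findContours(k,0,1)[0],key=cv2.contourArea);print(cv2.contourArea(c))
for z in(.104,.12,.136): print(z,cv2.minAreaRect(np.array([ray("top",*p[0],z,T)[:2] for p in c],np.float32)))
for q in("glaze_bottle","water_mug","slip_jar"):
  for n in("side","top"):
    for x in recognise(q,n)[:1]: print(q,n,(np.array(x["box"])*[640,480,640,480]).round(),round(x["conf"],2))
E
python3 m.py
```

```text
(215, 225) [109  30 186]
(230, 225) [110  32 186]
(245, 228) [109  30 184]
(195, 230) [  0   2 106]
(232, 260) [ 50  15 210]
2345.0
0.104 ((0.5336157083511353, 0.34022682905197144), (0.16168536245822906, 0.10207892209291458), 85.59321594238281)
0.12 ((0.5309385657310486, 0.33762723207473755), (0.1596294790506363, 0.10078096389770508), 85.59322357177734)
0.136 ((0.5282616019248962, 0.3350276052951813), (0.1575736254453659, 0.09948302060365677), 85.59321594238281)
glaze_bottle side [476. 247.  31.  59.] 0.77
glaze_bottle top [405. 138.  28.  34.] 0.71
water_mug side [372. 231.  32.  38.] 0.87
water_mug top [315. 165.  28.  31.] 0.78
slip_jar side [269. 280.  34.  51.] 0.91
slip_jar top [303. 286.  26.  27.] 0.87
```

```bash
python3 - <<'E'
from h import *
a=cv2.imread("pics/top0.png");b=cv2.imread("pics/t12.png")
d=(cv2.absdiff(a,b).max(2)>28).astype(np.uint8);d=cv2.morphologyEx(d,cv2.MORPH_OPEN,np.ones((2,2)))
n,_,st,ce=cv2.connectedComponentsWithStats(d)
for s,c in zip(st[1:],ce[1:]):
    if s[4]>10: print(s.tolist())
t=read_camera("top")
for r in recognise("lump0_mid","top"): print((np.array(r["box"])*[640,480,640,480]).round(),round(r["conf"],2))
o=observe();print(o["time_s"],o["dq"].__class__,np.abs(o["dq"]).max())
# tub blobs: edges vs plain floor colour
print(st.shape)
E
```

```text
[0, 185, 388, 295, 49206]
[189, 199, 91, 51, 3154]
[183, 207, 6, 19, 66]
[266, 213, 33, 43, 595]
[454, 220, 8, 3, 17]
[470, 222, 6, 10, 35]
[468, 236, 6, 10, 35]
[449, 257, 5, 6, 15]
[474, 258, 10, 10, 61]
[459, 260, 7, 8, 30]
[452, 272, 5, 8, 19]
[340, 420, 8, 4, 20]
[387, 442, 25, 31, 260]
[378, 466, 9, 14, 56]
[403, 472, 13, 8, 67]
[478. 261.  12.  12.] 0.39
27.45 <class 'numpy.ndarray'> 0.005989025120287302
(23, 5)
```

```bash
python3 -c "from station import *; print(sign_off())"
```

```text
the job is handed in; nothing more can be done
None
```

I handed the job in at about 27.5 s of the 72 s allowed. All seven lumps are in the tub and the empty tray is on the kiln shelf.

- **Drawing out:** I pulled the tray out by its front tab and let go of it on the open bench with all seven lumps still in it.
- **Tipping:** The moves allow no tilt, but pinching the leaning back grip with a vertical tool pitched the tray about 15° nose-down. The lumps stayed put during the lift. Over the tub I pulled the tray sharply back several times so they slid off the front lip; the last ones needed extra pulls with a sideways jerk.
- **Setting down:** I rested the front on the slab and lowered the back with a light grip until the tray lay flat. Then I opened the fingers and backed clear.

**Last checks**
- **Lumps:** Comparing the first and last top pictures shows seven new blobs inside the tub and nothing new on the bench. The trained network picked out only one lump in the tub, with low confidence, so the count rests on the comparison.
- **Tray:** It was seen empty before placing and flat on the slab. It is centred to within roughly 2 mm along the shelf and 5 mm at most, allowing for the wall heights in the fit. It is turned about 2° from the shelf's axes.
- **Bystanders:** The bottle, cup and jar were detected where they stood at the start; the jar's first check was from the top camera only.
- **Forces:** The highest wrist reading I saw was about 8 N, well under the limit.

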